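# Slide a sheet-metal cover home in a welding fixture and lay the hold-down bar

### The arm

A 7-joint arm with a two-finger parallel gripper is mounted at the origin on the work surface. World frame = base frame: x ahead of the robot, y to its left, z up, the work surface at z = 0. Lengths are in m, angles in rad, forces in N, time in s.
With the tool pointing down it reaches from about 0.4 to 0.85 m from the base axis. Payload 4.5 kg.
Tool frame: the origin (TCP) lies on the centre line of the jaws, within the pads' length; the fingertips stand 11 mm ahead of it and the grasp point (between the pads) lies 8 mm behind it; z points along the fingers, y is the line along which they close (so a half turn about z gives the same grasp; the last joint's range is limited). The gripper opens to 85 mm and grips with 20 to 120 N. Pads are 22 mm wide; open, the fingers measure 114 mm over their backs; the gripper's body (76 mm by 85 mm) begins 54 mm behind the grasp point. The pads swing forward as they close: fully open they stand 13 mm farther back than shut.
Start: joints at [1.359, 0.689, -0.195, 1.565, 0.157, 0.902, -0.215], TCP at [0.152, -0.606, 0.242] pointing down, gripper open.
Joint ranges: [-3.01, 3.01], [-0.46, 2.08], [-1.47, 1.51], [0.13, 2.56], [-1, 4.14], [0.04, 2.09], [-2.66, 2.66]. Speed limits (rad/s): [2.57, 2.57, 3.14, 3.14, 3.14, 3.14, 3.14].

### API

Orientations are given as a rotation vector (axis times angle).
In Python, from station import ctrl gives the robot as it stands.
- The arm moves only by the shell command python3 -m creep 'ROWS'. ROWS is JSON, a list of rows, each an object with "linear": the shift along the tool's x, y, z in cm, a list of three; "angular": the turn, a rotation vector about the tool's x, y, z in rad, a list of three; "grip": the opening, from 0 (shut) to 1 (fully open). A call has exactly 5 rows; each row is the pose to reach, as a shift and turn from the pose commanded when the call began, along the tool's axes at that moment; what a row does not reach only later rows make up. A row lasts 1/8 s, in which the tool goes at most 62.5 mm and 10.7 degrees, less where a joint would pass 70% of its speed; a pose out of reach is approached as far as the arm can. A call with a gripper value outside its range is refused whole. The fingers move at their own pace and stop on an object; the grip force is fixed at half the most. Time passes only in rows, so rows that repeat a pose let the fingers close, or fill a call up. It gives the time, the measured TCP pose, the force, the opening and the grip force at its end, in the units of the state.
- ctrl.state(): the state, without advancing time (a new reading comes with each control period).
- ctrl.read_camera(name): name is "scene" or "top"; returns the picture (400x640x3 uint8, red, green, blue); there is no depth.
- ctrl.camera_params(name): a dict with "fx", "fy", "cx", "cy" (pixels), "R" (3x3) and "t" (3): a world point X has camera coordinates R X + t. Camera axes: x right, y down, z forward; pixel columns grow to the right and rows downward; lengths in m; the calibration is good to about 2 mm. A picture is of the moment at which its call begins. camera_params takes no time and is no camera call.
- ctrl.job_done(): hands the job in; it is judged then, once.
The state is a dict: "clock": time; "joint_pos": joint angles; "joint_velocities": joint speeds; "effort": joint torques, N m; "eef_pos": TCP position; "tool_rot": TCP orientation; "force": force on the tool from outside, world axes, zero at the start; "wrist_torque": the same for the moment, N m; "opening": finger opening in m; "finger_force": force on a finger pad.
Only numpy, scipy, OpenCV 4.12 (cv2) and the standard library are available. Lean on these libraries where they do the work, as an engineer would, in place of code of your own. Each camera call takes 0.05 s, during which the arm holds its last target. There are 200 camera calls.

### The job

Slide the folded metal cover over the bench, without lifting it, until its long side is flush with the fence and its end is up against the stop block, without shoving the stop along. Then lay the flat steel bar square across the middle of the cover so that it rests on both the cover and the top of the fence, without dropping it, and let go with the cover still fully home. Leave the angle offcut, the tub and the brush alone.

Things in the scene. Friction and masses are not known exactly. Their poses are not given: they have to be found in the camera images.
- fixture: Steel fence bolted to the bench: straight bar 360 mm long, 20 mm wide, 34 mm high. Origin at bench level under the middle of its working face (the long face towards the robot). y runs along the fence (roughly to the robot's left), x points away from the robot, z up: the bar fills x 0 to 20, y -180 to 180 mm. Two feet 10 mm high lie beyond it to x = 65 mm. It carries the stop block.
- stop_range (a point): Middle of the 80 mm range in which the stop's working face may stand (fixture y = 70 to 150 mm), at bench level on the fence face. The stop's true place is NOT reported: see or feel it. Stop: steel block 20 mm thick (y), 35 mm high, from the fence to fixture x = -71 mm, wing screw over the fence to 62 mm high; its working face looks to -y. Pushed with over 20 N it slips along the fence.
- cover: Folded sheet-metal cover, open side down (a closed box to the hand): 100 mm (its x) by 150 mm (y) by 30 mm high, 0.3 to 0.5 kg, four dark vent slots on top. Slides at 2 to 8 N (a jolt as it breaks away). Origin at the centre of its underside, z up. Starts off the fence, on the -y side of the stop, turned up to 0.3 rad. Its +x long side goes to the fence, its +y end to the stop. Too wide to grip.
- bar: Plain solid steel bar 150 mm long (its x), 26 mm wide (y), 20 mm high (z), 0.6 kg, lying flat on the bench. Origin at the centre of its underside. When laid, its length runs along the fixture's x. The fence top is 4 mm above the cover's top, so it then lies about 2 degrees sloped, on the fence's near edge and the cover.
- angle: Bystander: offcut of grey-painted steel angle (L section), 140 mm long (its x), 35 mm wide and 35 mm high with 4 mm walls. Origin under the middle of its foot. It and the bar can swap places.
- tub: Bystander: yellow open tub, 90 mm across, 85 mm high. Origin under its centre.
- wirebrush: Bystander: hand brush lying on the bench beyond the fence, about 200 mm long along its x. Origin on its underside.
There are look-alikes about, which are no part of the job. Of the things shaped like the cover, the metal one is meant.

How it is judged:
By the outcome, as a careful person would: the job done as asked, in the order asked, and still so for the second after the job is handed in, with the robot touching nothing.
It also fails if it takes over 72 s, if anything falls off the work surface, if the arm or the gripper's body presses on something with over 40 N, if the wrist force passes 120 N, or if a joint passes its speed limit or range.

## Working session

There is one attempt and no reset: what is moved stays moved. The work goes in short steps, Python scripts to look and compute and a shell command to move; the robot and the scene stay as the last step left them, time stands still between calls to the robot, and variables do not carry over. Pictures are saved under pics/ and viewed, at most 10 in all, crops included, and the job is handed in when it is done.

```bash
ls; mkdir -p pics
python3 - <<'E'
from station import ctrl
import cv2,json
s=ctrl.state();print({k:s[k] for k in('clock','eef_pos','tool_rot','force','opening')})
for n in('scene','top'):
    im=ctrl.read_camera(n);cv2.imwrite(f'pics/{n}0.png',im[:,:,::-1]);print(n,ctrl.camera_params(n))
E
```

```text
pics
{'clock': 0.0, 'eef_pos': array([ 0.15186059, -0.60562925,  0.24146672]), 'tool_rot': array([-3.11608837e+00, -3.84994043e-01,  5.87663765e-04]), 'force': array([ 0.60344931, -0.13190386, -0.0164238 ]), 'opening': 0.0853394035336404}
scene {'fx': 371.1612372455192, 'fy': 371.1612372455192, 'cx': 321.0129590299255, 'cy': 198.6987964741512, 'R': array([[ 0.80311911,  0.59579379, -0.00542715],
       [ 0.4068469 , -0.55503124, -0.72554526],
       [-0.4352876 ,  0.58049124, -0.68815305]]), 't': array([-0.39848022, -0.24839397,  1.25700571])}
top {'fx': 484.6497151944642, 'fy': 484.6497151944642, 'cx': 311.8497544718992, 'cy': 199.00514544122993, 'R': array([[-0.01775027, -0.99983841,  0.00284435],
       [-0.99313908,  0.01730233, -0.11565207],
       [ 0.11558417, -0.00487769, -0.99328571]]), 't': array([-0.10002453,  0.55186662,  1.16751039])}
```

View pics/top0.png

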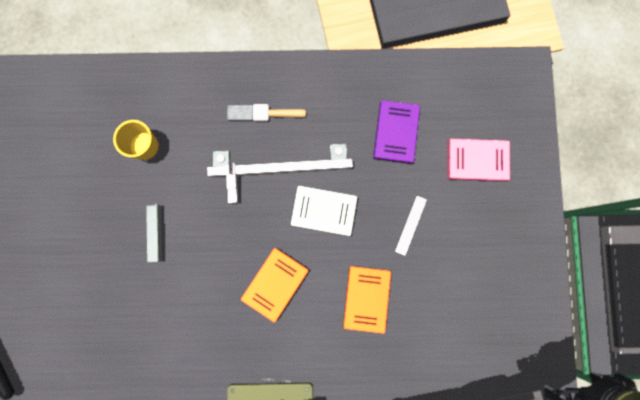

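View pics/scene0.png

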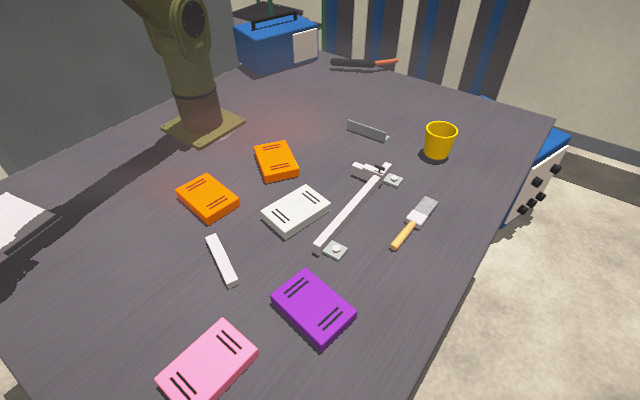

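The top view shows the white metal cover at about (324,211), the fence from (208,171) to (352,163) with the stop at (232,185), the flat bar at (411,226), and the angle at (153,233). The coloured boxes are look-alikes.

```bash
cat > h.py <<'E'
import numpy as np,cv2
from station import ctrl
from scipy.spatial.transform import Rotation as Ro
def ray(n,uv,z):
    p=ctrl.camera_params(n);R=p['R'];t=p['t'];c=-R.T@t
    d=np.c_[(np.atleast_2d(uv)[:,0]-p['cx'])/p['fx'],(np.atleast_2d(uv)[:,1]-p['cy'])/p['fy'],np.ones(len(np.atleast_2d(uv)))]@R
    return c+d*((z-c[2])/d[:,2])[:,None]
def proj(n,X):
    p=ctrl.camera_params(n);q=np.atleast_2d(X)@p['R'].T+p['t']
    return np.c_[q[:,0]/q[:,2]*p['fx']+p['cx'],q[:,1]/q[:,2]*p['fy']+p['cy']]
def blobs(im,thr=150):
    hsv=cv2.cvtColor(im,cv2.COLOR_RGB2HSV)
    m=((hsv[...,2]>thr)&(hsv[...,1]<45)).astype(np.uint8)
    m=cv2.morphologyEx(m,cv2.MORPH_CLOSE,np.ones((5,5)))
    return cv2.findContours(m,cv2.RETR_EXTERNAL,cv2.CHAIN_APPROX_NONE)[0]
E
python3 - <<'E'
from h import *
im=cv2.imread('pics/top0.png')[:,:,::-1].copy()
for c in blobs(im):
    x,y,w,h=cv2.boundingRect(c)
    if cv2.contourArea(c)<150 or y<80 or y>300: continue
    z=.03 if 290<x<300 else .034 if y<170 else .02
    P=ray('top',c[:,0].astype(float),z)
    r=cv2.minAreaRect((P[:,:2]*1000).astype(np.float32))
    print((x,y,w,h),z,np.round(r[0],1),np.round(r[1],1),round(r[2],1),np.round(cv2.boxPoints(r)).tolist())
v=cv2.resize(im[140:250,200:440],None,fx=3.3,fy=3.3,interpolation=cv2.INTER_CUBIC);cv2.imwrite('pics/c1.png',v[:,:,::-1])
E
```

```text
(146, 204, 12, 59) 0.02 [474. 289.] [143.3  27.3] 1.2 [[402.0, 301.0], [403.0, 274.0], [546.0, 277.0], [545.0, 304.0]]
(395, 196, 32, 60) 0.02 [ 482.1 -354.1] [ 30.9 154.7] 66.6 [[405.0, -338.0], [547.0, -399.0], [559.0, -371.0], [417.0, -309.0]]
(290, 185, 67, 51) 0.02 [ 523.1 -138.2] [154.6 105.2] 78.7 [[456.0, -204.0], [560.0, -224.0], [590.0, -73.0], [487.0, -52.0]]
(206, 143, 147, 61) 0.034 [615.8 -30.6] [133.9 364.3] 2.5 [[541.0, 148.0], [557.0, -215.0], [691.0, -210.0], [675.0, 154.0]]
(451, 138, 57, 40) 0.034 [ 647.1 -529.4] [140.4  98.1] 86.9 [[594.0, -597.0], [692.0, -602.0], [700.0, -462.0], [602.0, -457.0]]
(227, 103, 42, 18) 0.034 [775.   48.7] [103.8  44.1] 89.0 [[752.0, -3.0], [796.0, -4.0], [798.0, 100.0], [754.0, 101.0]]
```

View pics/c1.png

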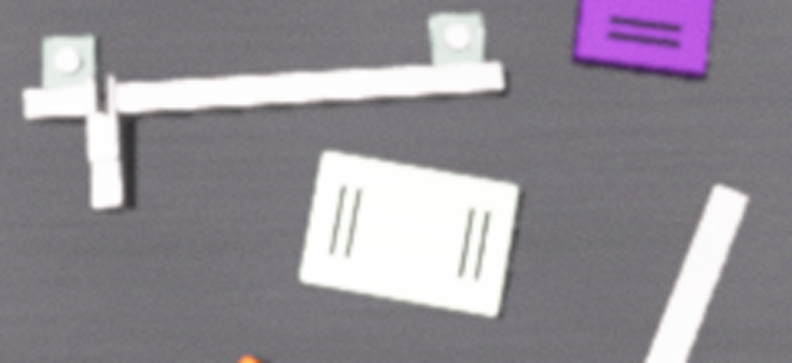

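```bash
cat >> h.py <<'E'
from scipy.optimize import minimize
K=4
def box(x0,x1,y0,y1,z0,z1): return np.array([[x,y,z] for x in(x0,x1) for y in(y0,y1) for z in(z0,z1)])/1000
COVER=[box(-50,50,-75,75,0,30)];BAR=[box(-75,75,-13,13,0,20)]
def fix(s): return [box(0,20,-180,180,0,34),box(-71,0,s,s+20,0,35)]
def place(b,p):
    c,s=np.cos(p[2]),np.sin(p[2]);return b@np.array([[c,s,0],[-s,c,0],[0,0,1]])+[p[0],p[1],0]
def draw(n,boxes,p,val=1,out=None):
    out=np.zeros((400*K,640*K),np.uint8) if out is None else out
    for b in boxes:
        uv=(proj(n,place(b,p))+.5)*K-.5
        cv2.fillConvexPoly(out,cv2.convexHull(np.round(uv*16).astype(np.int32)),val,shift=4)
    return out
def wmask(im,thr=150):
    big=cv2.resize(im,None,fx=K,fy=K,interpolation=cv2.INTER_CUBIC)
    hsv=cv2.cvtColor(big,cv2.COLOR_RGB2HSV)
    m=((hsv[...,2]>thr)&(hsv[...,1]<60)).astype(np.uint8)
    return cv2.morphologyEx(m,cv2.MORPH_CLOSE,np.ones((21,21)))
def fit(n,im,mk,p0,thr=150,dont=None,pad=12):
    """mk(p)->boxes ; p=[x,y,yaw,...]"""
    m=wmask(im,thr);p0=np.array(p0,float)
    roi=cv2.dilate(draw(n,mk(p0),p0),np.ones((2*pad*K+1,)*2))
    if dont is not None: roi[draw(n,dont,p0)>0]=0
    def cost(q):
        p=p0+q*sc; return float(((draw(n,mk(p),p)!=m)&(roi>0)).sum())
    sc=np.array([.01,.01,.05]+[10.]*(len(p0)-3))
    q=np.zeros(len(p0))
    for _ in range(3): 
        r=minimize(cost,q,method='Nelder-Mead',options=dict(initial_simplex=np.vstack([q]+[q+e for e in np.eye(len(q))*.5]),xatol=.005,maxiter=400));q=r.x
    return p0+q*sc,r.fun/K/K
E
python3 - <<'E'
from h import *
np.set_printoptions(precision=4,suppress=True)
for n in('top','scene'):
    im=cv2.imread(f'pics/{n}0.png')[:,:,::-1].copy()
    print(n,'cover',*fit(n,im,lambda p:COVER,[.525,-.138,-.2],pad=8))
    print('bar',*fit(n,im,lambda p:BAR,[.482,-.354,-.41]))
    D=[box(20,70,-185,185,0,12),box(-15,25,75,160,36,65)]
    print('fix',*fit(n,im,lambda p:fix(p[3]),[.61,-.03,.045,115],dont=D))
print(Ro.from_rotvec(ctrl.state()['tool_rot']).as_matrix())
E
```

```text
top cover [ 0.5231 -0.1382 -0.2035] 81.4375
bar [ 0.4823 -0.3558 -0.4061] 33.1875
fix [  0.6263  -0.0285   0.0459 112.3851] 99.0625
scene cover [ 0.5088 -0.1279 -0.1797] 550.4375
bar [ 0.4685 -0.3488 -0.4071] 58.25
fix [  0.6188  -0.0229   0.0427 112.7915] 255.0
[[ 0.9699  0.2434 -0.0006]
 [ 0.2434 -0.9699  0.0016]
 [-0.0001 -0.0017 -1.    ]]
```

```bash
cat >> h.py <<'E'
np.set_printoptions(precision=4,suppress=True)
def down(yaw,pitch=0): # tool x at world yaw, pitch>0: tool x end raised
    c,s=np.cos(yaw),np.sin(yaw)
    R=np.array([[c,s,0],[s,-c,0],[0,0,-1.]])
    return R@Ro.from_rotvec([0,pitch,0]).as_matrix()
def mv(p,yaw,pitch=0,frm=None):
    s=ctrl.state();p0,R0=(s['eef_pos'],Ro.from_rotvec(s['tool_rot']).as_matrix()) if frm is None else frm
    R=down(yaw,pitch)
    print('linear cm',R0.T@(np.array(p)-p0)*100,'angular',Ro.from_matrix(R0.T@R).as_rotvec()); return np.array(p),R
def F2W(f,q): # fixture (mm) to world
    return place(np.array([[q[0],q[1],q[2]]])/1000.,f)[0]
E
python3 - <<'E'
from h import *
for n,thr in(('top',135),('top',170),('scene',125),('scene',140)):
    im=cv2.imread(f'pics/{n}0.png')[:,:,::-1].copy()
    print(n,thr,'cover',*fit(n,im,lambda p:COVER,[.525,-.138,-.2],pad=6,thr=thr))
    print('bar',*fit(n,im,lambda p:BAR,[.482,-.354,-.41],thr=thr,pad=6))
    D=[box(20,70,-185,185,0,12),box(-15,25,75,160,36,65)]
    print('fix',*fit(n,im,lambda p:fix(p[3]),[.625,-.03,.045,112],dont=D,thr=thr,pad=6))
a=mv([.2,-.4,.2],-.2035); b=mv([.446,-.122,.09],-.2035,frm=a);mv([.446,-.122,.09],-.2035)
im=cv2.imread('pics/top0.png')
print(ray('top',[[308,265],[278,250],[350,267]],.03))
E
```

```text
top 135 cover [ 0.5224 -0.1383 -0.1887] 141.8125
bar [ 0.4823 -0.3558 -0.4034] 78.875Traceback (most recent call last):
  File "<stdin>", line 7, in <module>
  File "h.py", line 44, in fit
    r=minimize(cost,q,method='Nelder-Mead',options=dict(initial_simplex=np.vstack([q]+[q+e for e in np.eye(len(q))*.5]),xatol=.005,maxiter=400));q=r.x
    res = _minimize_neldermead(fun, x0, args, callback, bounds=bounds,
                               **options)
    fxcc = func(xcc)
    fx = function(np.copy(x), *(wrapper_args + args))
  File "h.py", line 40, in cost
    p=p0+q*sc; return float(((draw(n,mk(p),p)!=m)&(roi>0)).sum())
                              ~~~~^^^^^^^^^^^
  File "h.py", line 26, in draw
    uv=(proj(n,place(b,p))+.5)*K-.5
        ~~~~^^^^^^^^^^^^^^
  File "h.py", line 9, in proj
    p=ctrl.camera_params(n);q=np.atleast_2d(X)@p['R'].T+p['t']
ValueError: time passes only in moves, steps and waits
```

```bash
sed -i 's/ctrl.camera_params(n)/CP(n)/' h.py; sed -i '2a from functools import lru_cache\n@lru_cache\ndef CP(n): return ctrl.camera_params(n)' h.py
python3 - <<'E'
from h import *
print(ctrl.state()['clock'])
mv([.446,-.122,.10],-.2035)
print(ray('top',[[308,265],[278,250],[350,267]],.03))
E
```

```text
0.1
linear cm [ 40.3014 -39.7282  14.2164] angular [-0.0017  0.0005  0.4494]
[[ 0.3883 -0.0974  0.03  ]
 [ 0.426  -0.0246  0.03  ]
 [ 0.3816 -0.1999  0.03  ]]
```

```bash
python3 -m creep '[{"linear":[5,-5,1],"angular":[0,0,0.1],"grip":1},{"linear":[9,-9,2],"angular":[0,0,0.2],"grip":1},{"linear":[13,-13,3],"angular":[0,0,0.3],"grip":1},{"linear":[17,-17,4],"angular":[0,0,0.4],"grip":1},{"linear":[21,-21,5],"angular":[0,0,0.45],"grip":1}]'
python3 - <<'E'
from h import *
mv([.446,-.122,.10],-.2035)
E
```

```text
clock: 0.72
eef_pos: [0.3055, -0.3498, 0.192]
tool_rot: [3.125, -0.323, 0.0]
force: [1.7, 0.2, 0.5]
opening: 0.0856
finger_force: 0.0
linear cm [  9.0833 -25.1718   9.1993] angular [ 0.0001 -0.0003 -0.0027]
```

```bash
python3 -m creep '[{"linear":[2,-6,2],"angular":[0,0,0],"grip":1},{"linear":[4,-11,4],"angular":[0,0,0],"grip":1},{"linear":[6,-16,6],"angular":[0,0,0],"grip":1},{"linear":[8,-21,8],"angular":[0,0,0],"grip":1},{"linear":[9,-25,9],"angular":[0,0,0],"grip":1}]'
python3 - <<'E'
from h import *
im=ctrl.read_camera('top');cv2.imwrite('pics/t2.png',im[:,:,::-1])
mv([.446,-.122,.016],-.2035)
for n,thr in(('top',135),('top',170),('scene',125),('scene',140)):
    im=cv2.imread(f'pics/{n}0.png')[:,:,::-1].copy()
    print(n,thr,'cover',*fit(n,im,lambda p:COVER,[.525,-.138,-.2],pad=6,thr=thr))
    print('bar',*fit(n,im,lambda p:BAR,[.482,-.354,-.41],thr=thr,pad=6))
    D=[box(20,70,-185,185,0,12),box(-15,25,75,160,36,65)]
    print('fix',*fit(n,im,lambda p:fix(p[3]),[.625,-.03,.045,112],dont=D,thr=thr,pad=6))
E
```

```text
clock: 1.35
eef_pos: [0.4448, -0.1224, 0.1011]
tool_rot: [-3.125, 0.317, 0.0]
force: [-0.0, -0.6, 0.1]
opening: 0.0853
finger_force: 0.0
linear cm [0.0005 0.6425 8.4266] angular [-0.0055  0.0001  0.0101]
top 135 cover [ 0.5224 -0.1383 -0.1887] 141.8125
bar [ 0.4823 -0.3558 -0.4034] 78.875
fix [  0.6256  -0.0279   0.0458 112.4226] 53.25
top 170 cover [ 0.5229 -0.138  -0.197 ] 32.125
bar [ 0.4822 -0.3558 -0.409 ] 15.375
fix [  0.627   -0.0298   0.0465 114.2588] 51.1875
scene 125 cover [ 0.5442 -0.1604 -0.1949] 1578.875
bar [ 0.4993 -0.3672 -0.2323] 1152.75
fix [  0.6185  -0.0624   0.0682 130.8547] 995.75
scene 140 cover [ 0.5101 -0.1288 -0.1772] 456.0
bar [ 0.4769 -0.3526 -0.4107] 55.375
fix [  0.6141  -0.0163   0.0686 116.9988] 475.125
```

```bash
python3 -m creep '[{"linear":[0,0.3,3],"angular":[0,0,0],"grip":1},{"linear":[0,0.6,5],"angular":[0,0,0],"grip":1},{"linear":[0,0.6,7],"angular":[0,0,0],"grip":1},{"linear":[0,0.6,8],"angular":[0,0,0],"grip":1},{"linear":[0,0.6,8.5],"angular":[0,0,0],"grip":1}]'
python3 - <<'E'
from h import *
cv2.imwrite('pics/s3.png',ctrl.read_camera('scene')[:,:,::-1])
f=(.6265,-.029,.046)
mv(F2W(f,[-115,-95,16]),.046)
E
```

```text
clock: 2.02
eef_pos: [0.4447, -0.1316, 0.0188]
tool_rot: [-3.124, 0.32, 0.008]
force: [0.0, -0.5, 0.8]
opening: 0.0853
finger_force: 0.0
linear cm [ 6.8957 -1.6771  0.2363] angular [-0.0011  0.0048 -0.2501]
```

View pics/s3.png

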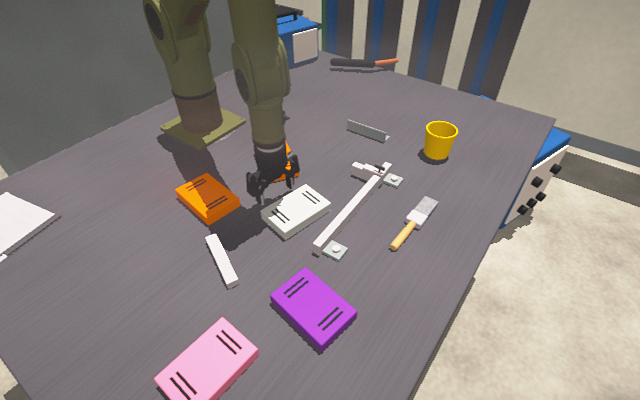

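The gripper stands just behind the cover's near side (255–295, 180), clear of the orange box.

```bash
python3 -m creep '[{"linear":[0.6,-0.3,0.2],"angular":[0,0,0],"grip":1},{"linear":[1.2,-0.5,0.2],"angular":[0,0,0],"grip":1},{"linear":[1.8,-0.6,0.2],"angular":[0,0,0],"grip":1},{"linear":[2.3,-0.7,0.2],"angular":[0,0,-0.02],"grip":1},{"linear":[2.8,-0.8,0.2],"angular":[0,0,-0.04],"grip":1}]'
python3 -m creep '[{"linear":[0.5,-0.1,0],"angular":[0,0,-0.03],"grip":1},{"linear":[1.0,-0.2,0],"angular":[0,0,-0.07],"grip":1},{"linear":[1.5,-0.3,0],"angular":[0,0,-0.11],"grip":1},{"linear":[2.0,-0.4,0],"angular":[0,0,-0.15],"grip":1},{"linear":[2.4,-0.5,0],"angular":[0,0,-0.19],"grip":1}]'
python3 - <<'E'
from h import *
f=(.6265,-.029,.046)
mv(F2W(f,[-113,-95,16]),.046)
im=ctrl.read_camera('top');cv2.imwrite('pics/t4.png',im[:,:,::-1])
cv2.imwrite('pics/c4.png',cv2.resize(im[140:250,200:440],None,fx=3.3,fy=3.3)[:,:,::-1])
E
```

```text
clock: 2.7
eef_pos: [0.4734, -0.1296, 0.0172]
tool_rot: [-3.131, 0.256, 0.009]
force: [-2.9, -1.0, 1.8]
opening: 0.0855
finger_force: 1.3
clock: 3.32
eef_pos: [0.4987, -0.1284, 0.017]
tool_rot: [-3.14, -0.045, 0.007]
force: [-2.7, -1.6, 0.7]
opening: 0.0855
finger_force: 1.0
linear cm [1.9243 0.1247 0.0901] angular [-0.0013  0.0042 -0.0176]
```

View pics/c4.png

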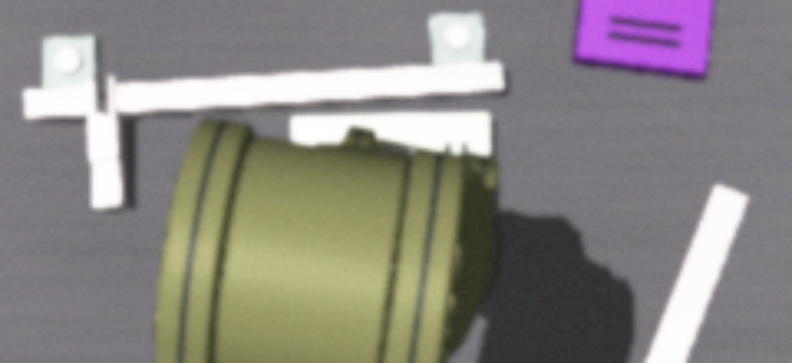

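The cover is nearly square to the fence, its +x edge at (290–490, 113) in the crop with about 15 mm left.

```bash
python3 -m creep '[{"linear":[0.3,0,0],"angular":[0,0,-0.01],"grip":1},{"linear":[0.6,0,0],"angular":[0,0,-0.02],"grip":1},{"linear":[0.9,0,0],"angular":[0,0,-0.02],"grip":1},{"linear":[1.2,0,0],"angular":[0,0,-0.02],"grip":1},{"linear":[1.4,0,0],"angular":[0,0,-0.02],"grip":1}]'
python3 -m creep '[{"linear":[0.1,0,0],"angular":[0,0,0],"grip":1},{"linear":[0.2,0,0],"angular":[0,0,0],"grip":1},{"linear":[0.3,0,0],"angular":[0,0,0],"grip":1},{"linear":[0.35,0,0],"angular":[0,0,0],"grip":1},{"linear":[0.35,0,0],"angular":[0,0,0],"grip":1}]'
```

```text
clock: 4.0
eef_pos: [0.5123, -0.1276, 0.0169]
tool_rot: [-3.139, -0.073, 0.008]
force: [-2.6, 0.4, 2.6]
opening: 0.0852
finger_force: 1.5
clock: 4.62
eef_pos: [0.513, -0.1276, 0.0168]
tool_rot: [-3.139, -0.072, 0.015]
force: [-6.4, 0.9, 5.0]
opening: 0.0852
finger_force: 3.6
```

```bash
python3 -m creep '[{"linear":[0.1,0,0],"angular":[0,0,0],"grip":1},{"linear":[0.2,0,0],"angular":[0,0,0],"grip":1},{"linear":[0.3,0,0],"angular":[0,0,0],"grip":1},{"linear":[0.3,0,0],"angular":[0,0,0],"grip":1},{"linear":[0.3,0,0],"angular":[0,0,0],"grip":1}]'
```

```text
clock: 5.25
eef_pos: [0.513, -0.1275, 0.0166]
tool_rot: [-3.138, -0.07, 0.024]
force: [-10.9, 0.4, 8.4]
opening: 0.0851
finger_force: 5.6
```

Run:
```python
from h import *
im=ctrl.read_camera('top');cv2.imwrite('pics/t5.png',im[:,:,::-1])
cv2.imwrite('pics/c5.png',cv2.resize(im[140:250,200:440],None,fx=3.3,fy=3.3)[:,:,::-1])
```

```text
(no output)
```

View pics/c5.png

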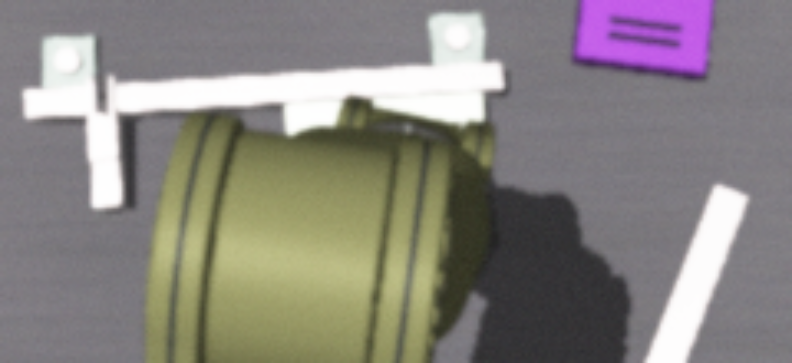

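Cover's long side now lies against the fence (crop 285–485); its −y end is at crop column 485.

```bash
python3 -m creep '[{"linear":[-2,0,0],"angular":[0,0,0],"grip":1},{"linear":[-4,0,0],"angular":[0,0,0],"grip":1},{"linear":[-4,0,-3],"angular":[0,0,0],"grip":0.6},{"linear":[-4,0,-6],"angular":[0,0,0],"grip":0.5},{"linear":[-4,0,-8],"angular":[0,0,0],"grip":0.5}]'
python3 - <<'E'
from h import *
f=(.6265,-.029,.046)
p=ray('top',[[200+485/3.3,140+108/3.3]],.03)[0]
d=p[:2]-f[:2];ye=-d[0]*np.sin(f[2])+d[1]*np.cos(f[2]);print('end y fix',ye*1000, 'x',d)
t=F2W(f,[-54,ye*1000-38,90])
mv(t,f[2]+np.pi/2);mv(t,f[2])
print(ctrl.state()['joint_pos'])
E
```

```text
clock: 5.92
eef_pos: [0.4816, -0.1298, 0.0985]
tool_rot: [-3.14, -0.072, -0.001]
force: [-0.7, -0.3, -0.2]
opening: 0.0431
finger_force: 0.0
end y fix -168.82818909021682 x [-0.0117 -0.1695]
linear cm [ 9.5319 11.2816  0.8511] angular [ 0.0003 -0.001  -1.5706]
linear cm [ 9.5319 11.2816  0.8511] angular [-0.0005 -0.0009  0.0002]
[ 0.1541  0.7744  0.028   2.066  -0.0681  0.3013 -1.2855]
```

```bash
python3 -m creep '[{"linear":[1,3,0],"angular":[0,0,-0.18],"grip":0.5},{"linear":[3,5,0],"angular":[0,0,-0.36],"grip":0.5},{"linear":[5,8,0],"angular":[0,0,-0.54],"grip":0.5},{"linear":[7,10,0],"angular":[0,0,-0.72],"grip":0.5},{"linear":[9.5,11.3,0],"angular":[0,0,-0.9],"grip":0.5}]'
python3 -m creep '[{"linear":[0,0,0],"angular":[0,0,-0.18],"grip":0.5},{"linear":[0,0,0],"angular":[0,0,-0.36],"grip":0.5},{"linear":[0,0,0],"angular":[0,0,-0.54],"grip":0.5},{"linear":[0,0,0],"angular":[0,0,-0.67],"grip":0.5},{"linear":[0,0,0],"angular":[0,0,-0.67],"grip":0.5}]'
python3 - <<'E'
from h import *
f=(.6265,-.029,.046)
mv(F2W(f,[-54,-207,16]),f[2]+np.pi/2)
im=ctrl.read_camera('top');cv2.imwrite('pics/t6.png',im[:,:,::-1])
cv2.imwrite('pics/c6.png',cv2.resize(im[140:250,200:440],None,fx=3.3,fy=3.3)[:,:,::-1])
E
```

```text
clock: 6.55
eef_pos: [0.5811, -0.2402, 0.0968]
tool_rot: [-2.794, -1.436, 0.002]
force: [0.5, -0.1, 0.0]
opening: 0.0426
finger_force: 0.0
clock: 7.18
eef_pos: [0.5804, -0.2384, 0.0966]
tool_rot: [-2.172, -2.267, -0.0]
force: [0.5, -0.8, -0.0]
opening: 0.0426
finger_force: 0.0
linear cm [-0.0087  0.1769  8.0593] angular [-0.0017 -0.0018 -0.0031]
```

View pics/c6.png

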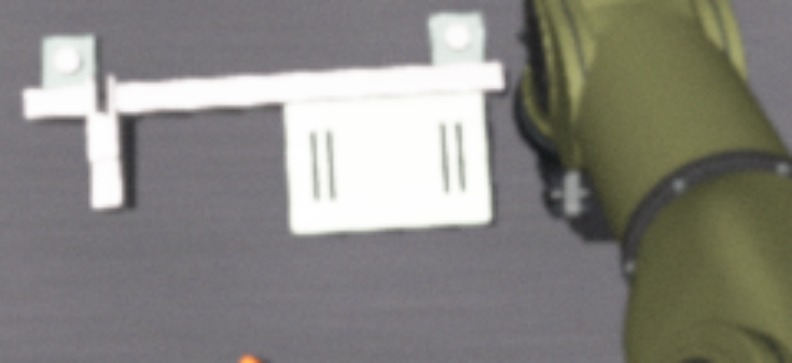

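```bash
python3 - <<'E'
from h import *
f=(.6265,-.029,.046)
im=cv2.imread('pics/t6.png')[:,:,::-1].copy()
D=[box(20,70,-185,185,0,12),box(-15,25,75,160,36,65)]
m=wmask(im,170)
def tofix(p): d=p[:,:2]-f[:2];c,s=np.cos(f[2]),np.sin(f[2]);return np.c_[d@[c,s],d@[-s,c]]*1000
# stop right edge and cover edges per row
for r in(180,184,188,192,196,200):
    row=m[r*4+2];e=np.flatnonzero(np.diff(row.astype(int)))/4-.125
    e=e[(e>215)&(e<365)]
    for z in(.03,.035):print(r,z,tofix(ray('top',np.c_[e,np.full(len(e),r)],z))[:,1])
E
python3 -m creep '[{"linear":[0,0.1,2],"angular":[0,0,0],"grip":0.5},{"linear":[0,0.2,4],"angular":[0,0,0],"grip":0.5},{"linear":[0,0.2,6],"angular":[0,0,0],"grip":0.5},{"linear":[0,0.2,8],"angular":[0,0,0],"grip":0.5},{"linear":[0,0.2,8],"angular":[0,0,0],"grip":0.5}]'
```

```text
180 0.03 [ 134.0941  109.2557  -15.6014 -167.2694]
180 0.035 [ 133.2606  108.5264  -15.8078 -166.8406]
184 0.03 [ 133.9083  109.0939  -15.6431 -167.7862]
184 0.035 [ 133.0757  108.3652  -15.8494 -167.3552]
188 0.03 [ 133.1032  109.5521  -15.0645 -167.0608]
188 0.035 [ 132.2739  108.8215  -15.2732 -166.6329]
192 0.03 [ 131.6805  108.7711  -15.1066 -167.5769]
192 0.035 [ 130.8572  108.0438  -15.3152 -167.1468]
196 0.03 [ 132.1161  107.9916  -15.7677 -167.4725]
196 0.035 [ 131.291   107.2675  -15.9734 -167.0428]
200 0.03 [ 133.1689  108.4496  -15.809  -167.3683]
200 0.035 [ 132.3393  107.7236  -16.0146 -166.9391]
clock: 7.85
eef_pos: [0.5793, -0.2374, 0.0141]
tool_rot: [-2.165, -2.266, 0.007]
force: [-0.3, -0.3, 0.2]
opening: 0.0427
finger_force: 0.0
```

```bash
python3 -m creep '[{"linear":[1,0,0],"angular":[0,0,0],"grip":0.5},{"linear":[1.8,0,0],"angular":[0,0,0],"grip":0.5},{"linear":[2.4,0,0],"angular":[0,0,0],"grip":0.5},{"linear":[3,0,0],"angular":[0,0,0],"grip":0.5},{"linear":[3.7,0,0],"angular":[0,0,0],"grip":0.5}]'
python3 -m creep '[{"linear":[0.8,0,0],"angular":[0,0,0],"grip":0.5},{"linear":[1.6,0,0],"angular":[0,0,0],"grip":0.5},{"linear":[2.4,0,0],"angular":[0,0,0],"grip":0.5},{"linear":[3.2,0,0],"angular":[0,0,0],"grip":0.5},{"linear":[4,0,0],"angular":[0,0,0],"grip":0.5}]'
python3 -m creep '[{"linear":[0.8,0,0],"angular":[0,0,0],"grip":0.5},{"linear":[1.6,0,0],"angular":[0,0,0],"grip":0.5},{"linear":[2.4,0,0],"angular":[0,0,0],"grip":0.5},{"linear":[3,0,0],"angular":[0,0,0],"grip":0.5},{"linear":[3.4,0,0],"angular":[0,0,0],"grip":0.5}]'
python3 - <<'E'
from h import *
im=ctrl.read_camera('top');cv2.imwrite('pics/t7.png',im[:,:,::-1])
cv2.imwrite('pics/c7.png',cv2.resize(im[140:250,200:440],None,fx=3.3,fy=3.3)[:,:,::-1])
E
```

```text
clock: 8.48
eef_pos: [0.5795, -0.2024, 0.0171]
tool_rot: [-2.171, -2.268, 0.005]
force: [0.7, -3.2, 1.8]
opening: 0.0425
finger_force: 1.5
clock: 9.1
eef_pos: [0.5773, -0.1604, 0.0165]
tool_rot: [-2.168, -2.268, 0.004]
force: [-0.2, -3.2, 1.3]
opening: 0.0425
finger_force: 1.5
clock: 9.72
eef_pos: [0.5757, -0.1264, 0.0165]
tool_rot: [-2.167, -2.268, 0.003]
force: [-0.3, -2.7, 0.8]
opening: 0.0429
finger_force: 1.2
```

View pics/c7.png

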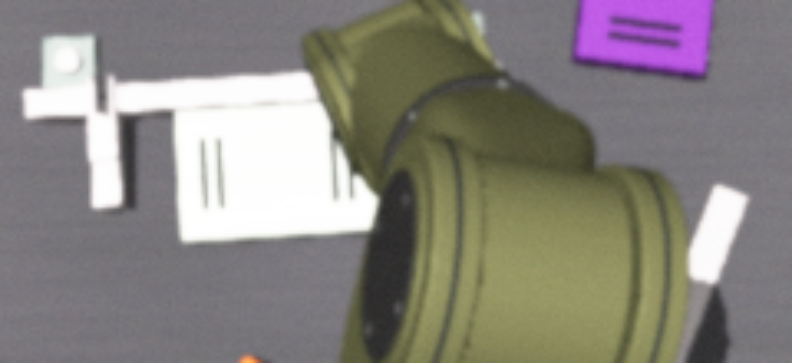

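The cover slides flush along the fence; its +y end is at crop column ~178, with the stop face at ~121.

```bash
cat >> h.py <<'E'
f0=(.6265,-.029,.046)
def tofix(p,f=f0): d=p[:,:2]-f[:2];c,s=np.cos(f[2]),np.sin(f[2]);return np.c_[d@[c,s],d@[-s,c]]*1000
def edges(im,thr=170):
    m=wmask(im,thr)
    for r in(184,188,192,196,200):
        e=np.flatnonzero(np.diff(m[r*4+2].astype(int)))/4-.125;e=e[(e>215)&(e<365)]
        print(r,*[tofix(ray('top',np.c_[e,np.full(len(e),r)],z))[:,1] for z in(0,.03,.035)])
E
python3 - <<'E'
from h import *
edges(cv2.imread('pics/t7.png')[:,:,::-1].copy())
E
```

```text
184 [138.9042 113.4661  71.4868 -57.6828] [133.9083 109.0939  68.1437 -57.8595] [133.0757 108.3652  67.5865 -57.8889]
188 [138.0788 113.9359  71.3616 -61.4992] [133.1032 109.5521  68.0215 -61.5823] [132.2739 108.8215  67.4648 -61.5961]
192 [136.6203 113.1353  71.2366 -62.7671] [131.6805 108.7711  67.8996 -62.8191] [130.8572 108.0438  67.3434 -62.8278]
196 [137.0669 112.3361  71.1118 -76.0919] [132.1161 107.9916  67.7778 -75.8173] [131.291  107.2675  67.2222 -75.7715]
200 [137.5126 112.8056  71.621  -83.6846] [132.5509 108.4496  68.2745 -83.2239] [131.724  107.7236  67.7168 -83.1471]
```

```bash
python3 -m creep '[{"linear":[0.8,0,0],"angular":[0,0,0],"grip":0.5},{"linear":[1.6,0,0],"angular":[0,0,0],"grip":0.5},{"linear":[2.3,0,0],"angular":[0,0,0],"grip":0.5},{"linear":[3,0,0],"angular":[0,0,0],"grip":0.5},{"linear":[3.5,0,0],"angular":[0,0,0],"grip":0.5}]'
python3 -m creep '[{"linear":[0.2,0,0],"angular":[0,0,0],"grip":0.5},{"linear":[0.4,0,0],"angular":[0,0,0],"grip":0.5},{"linear":[0.6,0,0],"angular":[0,0,0],"grip":0.5},{"linear":[0.7,0,0],"angular":[0,0,0],"grip":0.5},{"linear":[0.8,0,0],"angular":[0,0,0],"grip":0.5}]'
python3 -m creep '[{"linear":[0.1,0,0],"angular":[0,0,0],"grip":0.5},{"linear":[0.2,0,0],"angular":[0,0,0],"grip":0.5},{"linear":[0.3,0,0],"angular":[0,0,0],"grip":0.5},{"linear":[0.3,0,0],"angular":[0,0,0],"grip":0.5},{"linear":[0.3,0,0],"angular":[0,0,0],"grip":0.5}]'
```

```text
clock: 10.4
eef_pos: [0.5742, -0.0913, 0.0166]
tool_rot: [-2.167, -2.268, 0.003]
force: [0.8, -2.0, -2.1]
opening: 0.043
finger_force: 0.7
clock: 11.02
eef_pos: [0.5739, -0.0842, 0.0167]
tool_rot: [-2.168, -2.268, 0.003]
force: [-0.5, -1.0, -0.2]
opening: 0.0427
finger_force: 0.6
clock: 11.65
eef_pos: [0.5735, -0.0833, 0.0167]
tool_rot: [-2.171, -2.267, 0.007]
force: [-0.1, -5.0, -1.1]
opening: 0.0422
finger_force: 2.8
```

```bash
python3 -m creep '[{"linear":[0.1,0,0],"angular":[0,0,0],"grip":0.5},{"linear":[0.2,0,0],"angular":[0,0,0],"grip":0.5},{"linear":[0.25,0,0],"angular":[0,0,0],"grip":0.5},{"linear":[0.25,0,0],"angular":[0,0,0],"grip":0.5},{"linear":[0.25,0,0],"angular":[0,0,0],"grip":0.5}]'
python3 - <<'E'
from h import *
im=ctrl.read_camera('top');cv2.imwrite('pics/t8.png',im[:,:,::-1])
edges(im.copy())
E
```

```text
clock: 12.28
eef_pos: [0.5735, -0.0832, 0.0168]
tool_rot: [-2.174, -2.267, 0.011]
force: [0.9, -8.7, -0.6]
opening: 0.0427
finger_force: 4.7
184 [139.5401   2.1394] [134.5286   0.4962] [133.6934   0.2224]
188 [138.0788   2.0808] [133.1032   0.4391] [132.2739   0.1655]
192 [136.6203   5.1978] [131.6805   3.4797] [130.8572   3.1933]
196 [137.0669   7.6743] [132.1161   5.8955] [131.291   5.599]
200 [138.1461   9.5122] [133.1689   7.6883] [132.3393   7.3843]
```

```bash
python3 -m creep '[{"linear":[-1.5,0,0],"angular":[0,0,0],"grip":0.5},{"linear":[-3,0,0],"angular":[0,0,0],"grip":0.5},{"linear":[-3,0,-3],"angular":[0,0,0],"grip":0.5},{"linear":[-3,0,-6],"angular":[0,0,0],"grip":0.5},{"linear":[-3,0,-8],"angular":[0,0,0],"grip":0.5}]'
python3 - <<'E'
from h import *
mv(F2W(f0,[-140,36,95]),f0[2])
E
```

```text
clock: 12.95
eef_pos: [0.576, -0.1086, 0.098]
tool_rot: [-2.168, -2.268, 0.0]
force: [0.9, -0.2, 0.5]
opening: 0.0427
finger_force: 0.0
linear cm [11.3128 -8.5966  0.3571] angular [-0.0041  0.0001  1.5698]
```

```bash
python3 -m creep '[{"linear":[2,-3,0],"angular":[0,0,0.18],"grip":0.5},{"linear":[5,-5,0],"angular":[0,0,0.36],"grip":0.5},{"linear":[8,-7,0],"angular":[0,0,0.54],"grip":0.7},{"linear":[10,-8,0],"angular":[0,0,0.72],"grip":0.8},{"linear":[11.3,-8.6,0],"angular":[0,0,0.9],"grip":1}]'
python3 -m creep '[{"linear":[0,0,0],"angular":[0,0,0.18],"grip":1},{"linear":[0,0,0],"angular":[0,0,0.36],"grip":1},{"linear":[0,0,0],"angular":[0,0,0.54],"grip":1},{"linear":[0,0,0],"angular":[0,0,0.67],"grip":1},{"linear":[0,0,0],"angular":[0,0,0.67],"grip":1}]'
python3 - <<'E'
from h import *
mv(F2W(f0,[-140,36,17]),f0[2])
im=ctrl.read_camera('top');cv2.imwrite('pics/t9.png',im[:,:,::-1])
cv2.imwrite('pics/c9.png',cv2.resize(im[140:250,200:440],None,fx=3.3,fy=3.3)[:,:,::-1])
E
```

```text
clock: 13.58
eef_pos: [0.4838, 0.0019, 0.0973]
tool_rot: [-2.941, -1.093, 0.005]
force: [-0.3, 0.2, 0.0]
opening: 0.0837
finger_force: 0.0
clock: 14.2
eef_pos: [0.4846, 0.0006, 0.0972]
tool_rot: [-3.139, -0.075, 0.007]
force: [0.5, -1.0, -0.6]
opening: 0.0852
finger_force: 0.0
linear cm [0.0778 0.0263 8.0173] angular [-0.0022  0.0042  0.0015]
```

View pics/c9.png

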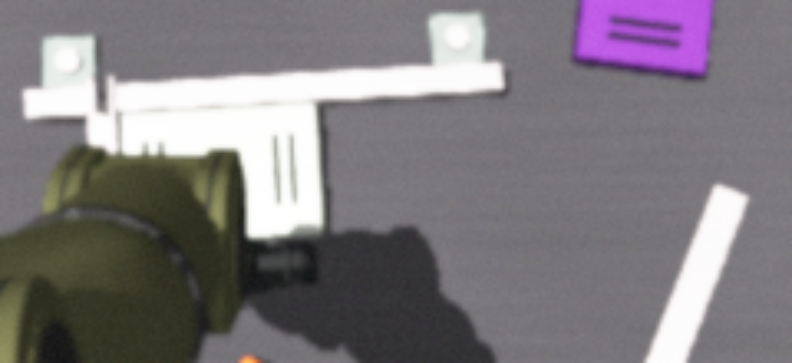

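The cover sits in the corner between the fence and the stop (crop 118–325). I'll confirm with one light press toward the fence.

```bash
python3 -m creep '[{"linear":[0,0,3],"angular":[0,0,0],"grip":1},{"linear":[0,0,6],"angular":[0,0,0],"grip":1},{"linear":[0,0,8],"angular":[0,0,0],"grip":1},{"linear":[0.8,0,8],"angular":[0,0,0],"grip":1},{"linear":[1.5,0,8],"angular":[0,0,0],"grip":1}]'
python3 -m creep '[{"linear":[0.3,0,0],"angular":[0,0,0],"grip":1},{"linear":[0.6,0,0],"angular":[0,0,0],"grip":1},{"linear":[0.9,0,0],"angular":[0,0,0],"grip":1},{"linear":[1.1,0,0],"angular":[0,0,0],"grip":1},{"linear":[1.2,0,0],"angular":[0,0,0],"grip":1}]'
```

```text
clock: 14.88
eef_pos: [0.5003, 0.0012, 0.0177]
tool_rot: [-3.139, -0.073, 0.005]
force: [0.4, 0.4, 0.9]
opening: 0.0856
finger_force: 0.0
clock: 15.5
eef_pos: [0.5075, 0.0013, 0.017]
tool_rot: [-3.14, -0.071, 0.018]
force: [-7.1, -0.6, 5.3]
opening: 0.0855
finger_force: 3.6
```

```bash
python3 -m creep '[{"linear":[-1.5,0,0],"angular":[0,0,0],"grip":1},{"linear":[-3.5,0,0],"angular":[0,0,0],"grip":1},{"linear":[-3.5,0,-3],"angular":[0,0,0],"grip":1},{"linear":[-3.5,0,-6],"angular":[0,0,0],"grip":1},{"linear":[-3.5,0,-9],"angular":[0,0,0],"grip":1}]'
python3 - <<'E'
from h import *
mv([.4823,-.3558,.105],-.408)
E
```

```text
clock: 16.12
eef_pos: [0.4772, 0.0001, 0.1082]
tool_rot: [-3.139, -0.073, 0.005]
force: [-0.5, 0.1, 1.0]
opening: 0.0854
finger_force: 0.0
linear cm [-1.1404 35.5791  0.2688] angular [-0.0009  0.0032  0.4543]
```

```bash
python3 -m creep '[{"linear":[0,6,0],"angular":[0,0,0.1],"grip":1},{"linear":[0,12,0],"angular":[0,0,0.2],"grip":1},{"linear":[0,18,0],"angular":[0,0,0.3],"grip":1},{"linear":[-0.5,24,0],"angular":[0,0,0.4],"grip":1},{"linear":[-1,29,0],"angular":[0,0,0.454],"grip":1}]'
python3 - <<'E'
from h import *
im=ctrl.read_camera('top');cv2.imwrite('pics/t10.png',im[:,:,::-1])
print('cover',*fit('top',im.copy(),lambda p:COVER,[.572,.005,.046],pad=3,thr=170))
edges(im.copy())
mv([.4823,-.3558,.105],-.408)
E
```

```text
clock: 16.75
eef_pos: [0.4801, -0.2933, 0.1071]
tool_rot: [3.074, -0.641, -0.004]
force: [0.1, 0.2, 0.3]
opening: 0.0853
finger_force: 0.0
cover [0.5753 0.0047 0.051 ] 311.125
184 [138.9042 -40.4981] [133.9083 -41.0961] [133.0757 -41.1957]
188 [138.0788 -40.5157] [133.1032 -41.1132] [132.2739 -41.2128]
192 [136.6203 -39.898 ] [131.6805 -40.5106] [130.8572 -40.6128]
196 [137.0669 -40.5507] [132.1161 -41.1474] [131.291  -41.2468]
200 [137.5126 -40.5681] [132.5509 -41.1644] [131.724  -41.2638]
linear cm [2.5106 4.6772 0.3153] angular [ 0.0092 -0.0024 -0.0136]
```

```bash
python3 -m creep '[{"linear":[1.2,2.4,0],"angular":[0,0,-0.01],"grip":1},{"linear":[2.5,4.7,0],"angular":[0,0,-0.01],"grip":1},{"linear":[2.5,4.7,2],"angular":[0,0,-0.01],"grip":1},{"linear":[2.5,4.7,3],"angular":[0,0,-0.01],"grip":1},{"linear":[2.5,4.7,4],"angular":[0,0,-0.01],"grip":1}]'
python3 - <<'E'
from h import *
mv([.4823,-.3558,.016],-.408)
E
```

```text
clock: 17.42
eef_pos: [0.4842, -0.3425, 0.0663]
tool_rot: [-3.079, 0.62, 0.007]
force: [0.4, 0.3, 0.5]
opening: 0.085
finger_force: 0.0
linear cm [0.3603 1.2954 5.0265] angular [0.0002 0.0046 0.0109]
```

```bash
python3 -m creep '[{"linear":[0.35,1.3,0],"angular":[0,0,0.01],"grip":1},{"linear":[0.35,1.3,0],"angular":[0,0,0.01],"grip":1},{"linear":[0.35,1.3,1],"angular":[0,0,0.01],"grip":1},{"linear":[0.35,1.3,1.5],"angular":[0,0,0.01],"grip":1},{"linear":[0.35,1.3,1.5],"angular":[0,0,0.01],"grip":1}]'
python3 - <<'E'
from h import *
mv([.4823,-.3558,.016],-.408)
E
```

```text
clock: 18.05
eef_pos: [0.4817, -0.3559, 0.0511]
tool_rot: [-3.075, 0.636, 0.009]
force: [-0.3, 0.5, 0.9]
opening: 0.0857
finger_force: 0.0
linear cm [ 0.0754 -0.0348  3.5129] angular [0.0001 0.006  0.0002]
```

```bash
python3 -m creep '[{"linear":[0,0,1],"angular":[0,0,0],"grip":1},{"linear":[0,0,2],"angular":[0,0,0],"grip":1},{"linear":[0,0,3],"angular":[0,0,0],"grip":1},{"linear":[0,0,3.5],"angular":[0,0,0],"grip":1},{"linear":[0,0,3.5],"angular":[0,0,0],"grip":1}]'
python3 -m creep '[{"linear":[0,0,0],"angular":[0,0,0],"grip":0.6},{"linear":[0,0,0],"angular":[0,0,0],"grip":0.4},{"linear":[0,0,0],"angular":[0,0,0],"grip":0.2},{"linear":[0,0,0],"angular":[0,0,0],"grip":0.1},{"linear":[0,0,0],"angular":[0,0,0],"grip":0.1}]'
python3 -m creep '[{"linear":[0,0,0],"angular":[0,0,0],"grip":0},{"linear":[0,0,0],"angular":[0,0,0],"grip":0},{"linear":[0,0,0],"angular":[0,0,0],"grip":0},{"linear":[0,0,-0.5],"angular":[0,0,0],"grip":0},{"linear":[0,0,-1],"angular":[0,0,0],"grip":0}]'
```

```text
clock: 18.68
eef_pos: [0.4815, -0.3563, 0.0162]
tool_rot: [-3.076, 0.637, 0.009]
force: [0.3, -0.1, -0.2]
opening: 0.0855
finger_force: 0.0
clock: 19.3
eef_pos: [0.482, -0.3566, 0.0173]
tool_rot: [-3.076, 0.637, 0.006]
force: [0.5, 0.4, 5.0]
opening: 0.0244
finger_force: 60.9
clock: 19.92
eef_pos: [0.4811, -0.3559, 0.0262]
tool_rot: [-3.075, 0.636, 0.01]
force: [-0.3, -0.3, -5.5]
opening: 0.0245
finger_force: 59.6
```

```bash
python3 -m creep '[{"linear":[0,0,0.5],"angular":[0,0,0],"grip":0},{"linear":[0,0,0.9],"angular":[0,0,0],"grip":0},{"linear":[0,0,0.9],"angular":[0,0,0],"grip":0},{"linear":[0,0,0.9],"angular":[0,0,0],"grip":0.5},{"linear":[0,0,0.5],"angular":[0,0,0],"grip":0.5}]'
python3 -m creep '[{"linear":[0,0,0],"angular":[0,0,0],"grip":0.5},{"linear":[0,0,0],"angular":[0,0,0],"grip":0.1},{"linear":[0,0,0],"angular":[0,0,0],"grip":0},{"linear":[0,0,0],"angular":[0,0,0],"grip":0},{"linear":[0,0,0],"angular":[0,0,0],"grip":0}]'
python3 -m creep '[{"linear":[0,0,0],"angular":[0,0,0],"grip":0},{"linear":[0,0,-2],"angular":[0,0,0],"grip":0},{"linear":[0,0,-4],"angular":[0,0,0],"grip":0},{"linear":[0,0,-6],"angular":[0,0,0],"grip":0},{"linear":[0,0,-8],"angular":[0,0,0],"grip":0}]'
python3 - <<'E'
from h import *
im=ctrl.read_camera('scene');cv2.imwrite('pics/s11.png',im[:,:,::-1])
cv2.imwrite('pics/c11.png',cv2.resize(im[150:320,130:410],None,fx=2.8,fy=2.8)[:,:,::-1])
mv(F2W(f0,[-52,35.5,105]),f0[2])
E
```

```text
clock: 20.55
eef_pos: [0.4821, -0.3568, 0.0221]
tool_rot: [3.076, -0.637, -0.006]
force: [0.5, 0.3, -0.2]
opening: 0.0426
finger_force: 0.0
clock: 21.18
eef_pos: [0.4821, -0.3566, 0.0224]
tool_rot: [-3.076, 0.637, 0.006]
force: [-0.4, 1.0, 5.5]
opening: 0.0244
finger_force: 59.5
clock: 21.8
eef_pos: [0.4822, -0.3566, 0.1035]
tool_rot: [-3.076, 0.637, 0.007]
force: [1.2, -0.2, -6.9]
opening: 0.0239
finger_force: 60.6
linear cm [ -6.1537 -36.7516   0.0425] angular [ 0.0016  0.0003 -0.4544]
```

View pics/c11.png

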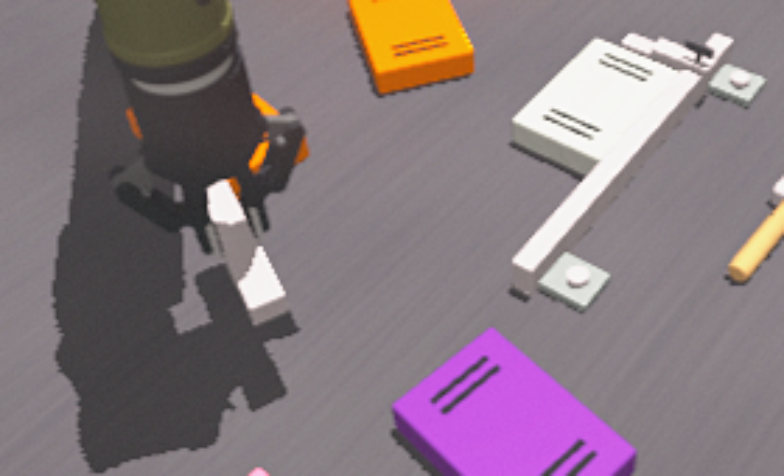

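The bar hangs level in the jaws (crop 210–285, 190–310) and the cover is still home.

```bash
python3 -m creep '[{"linear":[-1,-6,0],"angular":[0,0,-0.1],"grip":0},{"linear":[-2,-12,0],"angular":[0,0,-0.2],"grip":0},{"linear":[-3,-18,0],"angular":[0,0,-0.3],"grip":0},{"linear":[-4,-24,0],"angular":[0,0,-0.4],"grip":0},{"linear":[-5,-29,0],"angular":[0,0,-0.454],"grip":0}]'
python3 -m creep '[{"linear":[0,0,0],"angular":[0,0,0],"grip":0},{"linear":[0,0,0],"angular":[0,0,0],"grip":0},{"linear":[0,0,0],"angular":[0,0,0],"grip":0},{"linear":[0,0,0],"angular":[0,0,0],"grip":0},{"linear":[0,0,0],"angular":[0,0,0],"grip":0}]'
python3 - <<'E'
from h import *
mv(F2W(f0,[-51,36,75]),f0[2],.04)
E
```

```text
clock: 22.48
eef_pos: [0.5523, -0.0676, 0.1024]
tool_rot: [-3.138, -0.078, 0.005]
force: [-0.1, -0.2, -5.9]
opening: 0.0242
finger_force: 60.9
clock: 23.1
eef_pos: [0.5513, -0.0713, 0.1018]
tool_rot: [-3.14, -0.07, 0.007]
force: [1.1, 0.1, -5.4]
opening: 0.0239
finger_force: 61.0
linear cm [ 2.6081 -7.4846  2.6814] angular [-0.0013  0.0445 -0.0016]
```

```bash
python3 -m creep '[{"linear":[0.9,-2.5,0],"angular":[0,0.02,0],"grip":0},{"linear":[1.8,-5,0],"angular":[0,0.04,0],"grip":0},{"linear":[2.6,-7.5,0.5],"angular":[0,0.04,0],"grip":0},{"linear":[2.6,-7.5,1.2],"angular":[0,0.04,0],"grip":0},{"linear":[2.6,-7.5,2],"angular":[0,0.04,0],"grip":0}]'
python3 - <<'E'
from h import *
im=ctrl.read_camera('top')
edges(im.copy())
mv(F2W(f0,[-51,36,62]),f0[2],.04)
s=ctrl.state();R=Ro.from_rotvec(s['tool_rot']).as_matrix();print(R,s['force'])
E
```

```text
clock: 23.72
eef_pos: [0.5736, 0.0047, 0.0814]
tool_rot: [-3.139, -0.071, -0.055]
force: [-0.3, -1.4, -5.5]
opening: 0.0243
finger_force: 61.1
184 [] [] []
188 [] [] []
192 [] [] []
196 [] [] []
200 [53.2437 33.5973] [50.3478 31.183 ] [49.8651 30.7806]
linear cm [ 0.0477 -0.0396  1.8375] angular [-0.0004  0.0069 -0.0016]
[[ 0.9985  0.0444  0.0331]
 [ 0.0444 -0.999   0.0019]
 [ 0.0331 -0.0004 -0.9995]] [-0.5338 -0.2372 -6.2665]
```

```bash
python3 -m creep '[{"linear":[0,0,0.5],"angular":[0,0.01,0],"grip":0},{"linear":[0,0,1],"angular":[0,0.01,0],"grip":0},{"linear":[0,0,1.5],"angular":[0,0.01,0],"grip":0},{"linear":[0,0,1.8],"angular":[0,0.01,0],"grip":0},{"linear":[0,0,1.9],"angular":[0,0.01,0],"grip":0}]'
python3 -m creep '[{"linear":[0,0,0.1],"angular":[0,0,0],"grip":0},{"linear":[0,0,0.2],"angular":[0,0,0],"grip":0},{"linear":[0,0,0.3],"angular":[0,0,0],"grip":0},{"linear":[0,0,0.4],"angular":[0,0,0],"grip":0},{"linear":[0,0,0.4],"angular":[0,0,0],"grip":0}]'
python3 -m creep '[{"linear":[0,0,0.1],"angular":[0,0,0],"grip":0},{"linear":[0,0,0.2],"angular":[0,0,0],"grip":0},{"linear":[0,0,0.3],"angular":[0,0,0],"grip":0},{"linear":[0,0,0.3],"angular":[0,0,0],"grip":0},{"linear":[0,0,0.3],"angular":[0,0,0],"grip":0}]'
```

```text
clock: 24.4
eef_pos: [0.5745, 0.0057, 0.0626]
tool_rot: [-3.137, -0.072, -0.071]
force: [-1.6, 0.0, -6.0]
opening: 0.0237
finger_force: 61.1
clock: 25.02
eef_pos: [0.5746, 0.0057, 0.0587]
tool_rot: [-3.137, -0.072, -0.071]
force: [-0.3, -0.5, -6.1]
opening: 0.0238
finger_force: 61.1
clock: 25.65
eef_pos: [0.5748, 0.0057, 0.0558]
tool_rot: [-3.137, -0.072, -0.071]
force: [-0.7, 0.5, -5.4]
opening: 0.0239
finger_force: 61.1
```

```bash
python3 -m creep '[{"linear":[0,0,0.1],"angular":[0,0,0],"grip":0},{"linear":[0,0,0.15],"angular":[0,0,0],"grip":0},{"linear":[0,0,0.2],"angular":[0,0,0],"grip":0},{"linear":[0,0,0.2],"angular":[0,0,0],"grip":0},{"linear":[0,0,0.2],"angular":[0,0,0],"grip":0}]'
python3 -m creep '[{"linear":[0,0,0.1],"angular":[0,0,0],"grip":0},{"linear":[0,0,0.15],"angular":[0,0,0],"grip":0},{"linear":[0,0,0.2],"angular":[0,0,0],"grip":0},{"linear":[0,0,0.2],"angular":[0,0,0],"grip":0},{"linear":[0,0,0.2],"angular":[0,0,0],"grip":0}]'
python3 - <<'E'
from h import *
im=ctrl.read_camera('scene');cv2.imwrite('pics/s12.png',im[:,:,::-1])
cv2.imwrite('pics/c12.png',cv2.resize(im[120:260,240:420],None,fx=4,fy=4)[:,:,::-1])
E
```

```text
clock: 26.28
eef_pos: [0.5752, 0.0057, 0.0545]
tool_rot: [-3.137, -0.072, -0.073]
force: [-1.6, 0.2, 5.6]
opening: 0.024
finger_force: 62.4
clock: 26.9
eef_pos: [0.5752, 0.0056, 0.0544]
tool_rot: [-3.137, -0.072, -0.073]
force: [-5.5, -0.3, 22.3]
opening: 0.024
finger_force: 64.5
```

```bash
python3 -m creep '[{"linear":[0,0,-0.1],"angular":[0,0,0],"grip":0},{"linear":[0,0,-0.2],"angular":[0,0,0],"grip":0},{"linear":[0,0,-0.2],"angular":[0,0,0],"grip":0},{"linear":[0,0,-0.2],"angular":[0,0,0],"grip":0.4},{"linear":[0,0,-0.2],"angular":[0,0,0],"grip":0.55}]'
python3 - <<'E'
from h import *
im=ctrl.read_camera('scene');cv2.imwrite('pics/s12.png',im[:,:,::-1])
cv2.imwrite('pics/c12.png',cv2.resize(im[120:260,240:420],None,fx=4,fy=4)[:,:,::-1])
E
```

```text
clock: 27.58
eef_pos: [0.5753, 0.0057, 0.0537]
tool_rot: [-3.137, -0.072, -0.072]
force: [-0.4, 0.5, -0.5]
opening: 0.0469
finger_force: 0.0
```

View pics/c12.png

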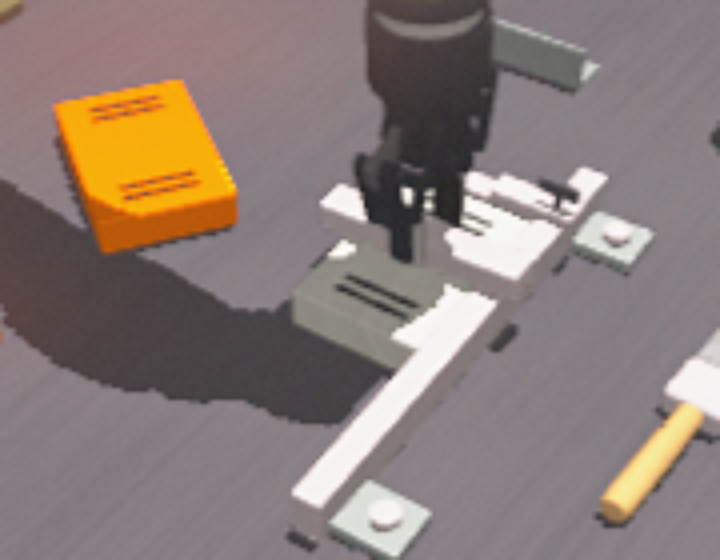

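The bar rests across the cover and fence (crop 320–530, 190–290), and the jaws are open on both sides of it. I miscounted the views: that was my eleventh picture, one over the limit, so the remaining checks are numeric only.

```bash
python3 -m creep '[{"linear":[0,0,-1],"angular":[0,0,0],"grip":0.55},{"linear":[0,0,-3],"angular":[0,0,0],"grip":0.55},{"linear":[0,0,-6],"angular":[0,0,0],"grip":0.55},{"linear":[0,0,-9],"angular":[0,0,0],"grip":0.55},{"linear":[-5,0,-12],"angular":[0,0,0],"grip":0.55}]'
python3 -m creep '[{"linear":[-5,4,0],"angular":[0,0,0],"grip":0.55},{"linear":[-8,9,0],"angular":[0,0,0],"grip":0.55},{"linear":[-10,14,0],"angular":[0,0,0],"grip":0.55},{"linear":[-12,19,0],"angular":[0,0,0],"grip":0.55},{"linear":[-14,24,0],"angular":[0,0,0],"grip":0.55}]'
python3 - <<'E'
from h import *
im=ctrl.read_camera('top');cv2.imwrite('pics/t13.png',im[:,:,::-1])
U=lambda p:COVER+[box(-127,27,22,48,30,52)] 
m=wmask(im,170)
g=cv2.cvtColor(im,cv2.COLOR_RGB2GRAY)
edges(im.copy())
D=[box(20,70,-185,185,0,12),box(-15,25,75,160,36,65)]
# joint fit: fixture, stop, cover end (y centre), bar x,y in fixture
def mk(p): return fix(p[3])+[box(-100,0,p[4]-75,p[4]+75,0,30),box(p[5]-75,p[5]+75,p[6]-13,p[6]+13,32,52)]
print(fit('top',im.copy(),mk,[*f0,112,36,-50,36],thr=170,dont=D,pad=6))
# bar long edges: bright/dark transitions on rows below the cover's near edge
for z,x in((.05,-115),(.05,-108)):
    for y in range(10,64,3):
        uv=proj('top',[F2W(f0,[x,y,50])])[0];print(y,g[int(round(uv[1])),int(round(uv[0]))],end='; ')
    print()
E
```

```text
clock: 28.25
eef_pos: [0.5234, 0.0034, 0.1734]
tool_rot: [-3.137, -0.073, -0.084]
force: [-0.6, -0.1, 0.3]
opening: 0.0469
finger_force: 0.0
clock: 28.88
eef_pos: [0.3905, -0.245, 0.1653]
tool_rot: [-3.138, -0.072, -0.073]
force: [1.7, -0.4, 0.5]
opening: 0.0474
finger_force: 0.0
184 [138.9042 -40.4981] [133.9083 -41.0961] [133.0757 -41.1957]
188 [138.0788 -40.5157] [133.1032 -41.1132] [132.2739 -41.2128]
192 [137.255  -40.5332] [132.2996 -41.1303] [131.4737 -41.2298]
196 [137.0669 -40.5507] [132.1161 -41.1474] [131.291  -41.2468]
200 [137.5126 -40.5681] [132.5509 -41.1644] [131.724  -41.2638]
(array([  0.6252,  -0.0298,   0.0552, 113.081 ,  36.672 , -48.346 ,
        40.2571]), np.float64(66.625))
10 93; 13 65; 16 50; 19 53; 22 119; 25 228; 28 253; 31 254; 34 254; 37 254; 40 254; 43 254; 46 254; 49 249; 52 203; 55 114; 58 118; 61 111; 
10 137; 13 128; 16 128; 19 116; 22 131; 25 212; 28 254; 31 254; 34 254; 37 254; 40 254; 43 254; 46 254; 49 252; 52 235; 55 144; 58 147; 61 149;
```

Run:
```python
from h import *
def near(im):
    m=wmask(im,170)
    out=[]
    for y in(-25,-10,5,75,90,105):
        xs=np.arange(-125,-60,.5);uv=np.array([proj('top',[F2W(f0,[x,y,30])])[0] for x in xs])
        v=m[((uv[:,1]+.5)*4).astype(int),((uv[:,0]+.5)*4).astype(int)];out.append(xs[np.argmax(v>0)])
    return out
for k in('t10','t13'):print(near(cv2.imread(f'pics/{k}.png')[:,:,::-1].copy()))
print(ctrl.state()['force'],ctrl.state()['clock'])
```

```text
[np.float64(-105.5), np.float64(-105.5), np.float64(-105.5), np.float64(-105.0), np.float64(-105.5), np.float64(-105.0)]
[np.float64(-105.5), np.float64(-104.5), np.float64(-105.5), np.float64(-105.0), np.float64(-105.5), np.float64(-105.0)]
[-1.6323 -6.3606  0.2824] 28.925
```

```bash
python3 -c "
from station import ctrl
print(ctrl.job_done())"
```

```text
the job is handed in; nothing more can be done
None
```

The job is handed in at about 29 s: the cover is flush with the fence and up against the stop (no stop movement seen in the images), and the bar lies across its middle, resting on cover and fence, released; I viewed 11 pictures, one over the limit of 10.

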